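# Switch off the counter socket strip and prove it dead with the voltage tester

### The job

The socket strip on the laundry counter is about to be opened for repair, so make it safe: press its rocker switch fully over to off (push down the half that stands up), then take the voltage tester from the tool stand and, starting with the socket next to the switch and working outwards, put the tester's tip squarely into each of the three sockets and rest it lightly on the right-hand (live) pin hole for half a second. Stand the tester back tip down in its own well of the tool stand, with the strip left switched off, and do not disturb anything else on the counter.

Things in the scene. Friction and masses are not known exactly. Their poses are not given: they have to be found in the camera images.
- socket_strip: Foot of the three-socket power strip (fixed): an aluminium bar 270 mm long (its y), 62 mm wide, 40 mm thick on a low steel mount, 80 mm high overall. Origin on the counter under the middle of the bar, z up; the sockets look along its -x and up, which is to the robot's right side; the switch end (+y) is the one nearer the robot. A rigid conduit stub at the -y end reaches 180 mm from the origin.
- socket_face: Tilted face of the strip. Origin at the middle of its surface, 56 mm above the counter; z points straight out, 35 degrees from vertical, leaning to -x of the strip; y runs along the row, x up the slope. Rocker at y = +98 mm; white round socket recesses, 39 mm wide, 15 mm deep, centred at y = +45, -15, -75 mm, each with two dark pin holes on its flat floor, 9.5 mm either side of centre along y.
- live_hole1 (a point): Right-hand (live, -y side) pin hole of the socket next to the rocker switch; the point lies on the recess floor, 15 mm below the face, at y = +35.5 mm on socket_face. The hole is too narrow for the tester: its tip rests on it. The tester is square to the socket when its axis lies along z of socket_face.
- live_hole2 (a point): Right-hand (live) pin hole of the middle socket, on the recess floor, at y = -24.5 mm on socket_face.
- live_hole3 (a point): Right-hand (live) pin hole of the socket farthest from the switch, on the recess floor, at y = -84.5 mm on socket_face.
- rocker (a joint): Angle of the rocker switch: 0 = on (as found, its upper half stands up about 20 degrees), 0.35 rad = fully off (upper half pressed down, parallel to the face). It tips about a line along the row and stays where it is left; about 4 N on the middle of the raised half moves it.
- rocker_press (a point): Middle of the top of the rocker's upper (up-slope) half, the half to press; moves with the rocker. Each half is 27 mm wide along the row and 20 mm up the slope; the point is 13 mm from the tipping line, which runs along the row 4 mm above the face. It goes down about 4.5 mm, ending 4 mm above the face. A black bezel 50 by 34 mm, 2 mm high, surrounds it.
- tester: Voltage tester pen, 158 mm long, 70 g (loose), standing tip down in the end well of the tool stand. Origin at the centre of the flat 6 mm tip, z along the pen from the tip to its blunt end. Slim nose 6 to 10 mm thick over the first 30 mm, then a plain grey round barrel 24 mm in diameter from 35 mm to 158 mm. Any turn about its axis is the same.
- tool_stand: Black tool stand, a block 212 mm (x) by 66 mm (y) by 68 mm high, fixed to the counter; origin under its middle, z up. Three wells along x: the tester's at x = -70 mm, the marker's at x = 0, the screwdriver's at x = +65 mm.
- tester_well (a point): Centre of the floor of the tester's own well (the widest, 28.5 mm in diameter, 60 mm deep), 8 mm above the counter; the tip of the standing tester rests here.
- marker: Bystander: felt marker, 105 mm long and 19 mm thick, standing in the middle well of the stand; origin at its foot.
- screwdriver: Bystander: stubby screwdriver with a dark wooden handle 82 mm high, blade down in the third well; origin at the lower end of the handle, on top of the stand.
- detergent: Bystander: white detergent bottle, 84 mm in diameter, 210 mm high; origin at the centre of its underside. It stands on the other side of the counter from the tool stand.
- measuring_cup: Bystander: grey measuring cup, 64 mm across, 55 mm high, on the right; origin at the centre of its underside.
- spare_socket: Bystander: white spare socket insert, 52 mm square, 30 mm high, lying on the counter in front of the strip, to the right; origin at the centre of its underside. Not one of the sockets to be tested.
- wrench: Bystander: steel wrench 170 mm long lying beyond the strip.
- token_tray: Bystander: shallow wooden token tray 90 by 140 by 30 mm beyond the strip, to the left; origin at the centre of its underside.
There are look-alikes about, which are no part of the job. What is shaped like the tester but turquoise or yellow is not meant. Of the things that look like the tool_stand, the larger one is meant.

How it is judged:
By the outcome, as a careful person would: the job done as asked, in the order asked, and still so for the second after the job is handed in, with the robot touching nothing.
It also fails if it takes over 72 s, if anything falls off the work surface, if the arm or the gripper's body presses on something with over 40 N, if the wrist force passes 120 N, or if a joint passes its speed limit or range.

### The arm

A 6-joint arm with a two-finger parallel gripper is mounted at the origin on the work surface. World frame = base frame: x ahead of the robot, y to its left, z up, the work surface at z = 0. Lengths are in m, angles in rad, forces in N, time in s.
With the tool pointing down it reaches from about 0.4 to 0.825 m from the base axis. Payload 7 kg.
Tool frame: the origin (TCP) lies at the very end of the fingers, on their centre line; the grasp point (between the pads) lies 19 mm behind it; z points along the fingers, y is the line along which they close (so a half turn about z gives the same grasp; the last joint's range is limited). The gripper opens to 88 mm and grips with 3 to 60 N. Pads are 19 mm wide; open, the fingers measure 130 mm over their backs; the gripper's body (78 mm by 193 mm) begins 47 mm behind the grasp point.
Start: joints at [1.617, 0.359, 0.012, 0, -1.224, -0.288], TCP at [0.162, 0.655, 0.227] pointing down, gripper open.
Joint ranges: [-3.07, 3.07], [-1.43, 2.12], [-1.02, 1.25], [-3.03, 1.67], [-3.05, -0], [-3.03, 3.03]. Speed limits (rad/s): [2.39, 2.39, 3.01, 3.14, 3.14, 3.14].

### API

Orientations are given as [roll, pitch, yaw] about the fixed x, y, z axes, in that order (R = Rz(yaw) Ry(pitch) Rx(roll)).
In Python, from station import arm gives the robot as it stands. The module is installed in compiled form; this text tells all that it offers.
- The arm moves only by the shell command python3 -m crank 'ROWS' [FORCE]. ROWS is JSON, a list of rows, each an object of numbers: "dx", "dy", "dz": the shift along the world's x, y, z in m; "twist": the turn about the world's z in degrees; "grip": the opening, from -1 (shut) to 1 (fully open). A call has exactly 5 rows; each row is the pose to reach, as a shift and turn from the pose commanded when the call began; what a row does not reach only later rows make up. A row lasts 1/12 s, in which the tool goes at most 41.7 mm and 7.16 degrees, less where a joint would pass 70% of its speed; a pose out of reach is approached as far as the arm can. A call with a gripper value outside its range is refused whole. The fingers move at their own pace and stop on an object; FORCE is the grip in N (left out, the last holds). Time passes only in rows, so rows that repeat a pose let the fingers close, or fill a call up. It gives the time, the measured TCP pose, the force, the opening and the grip force at its end, in the units of the state.
- arm.get_state(): the state, without advancing time (a new reading comes with each control period).
- arm.grab_frame(name): name is "scene" or "top"; returns the picture (420x560x3 uint8, red, green, blue); there is no depth.
- arm.get_calibration(name): a dict with "fx", "fy", "cx", "cy" (pixels), "k1" (the pictures are not rectified: a ray, as slopes to the right and down, at radius r is drawn at 1 + k1 r^2 times it, then the intrinsics apply), "cam_to_world" (4x4, takes a point from camera to world coordinates). Camera axes: x right, y down, z forward; pixel columns grow to the right and rows downward; lengths in m; the calibration is good to about 2 mm. A picture is of the moment at which its call begins. get_calibration takes no time and is no camera call.
- arm.job_done(): hands the job in; it is judged then, once.
The state is a dict: "t": time; "q": joint angles; "qd": joint speeds; "joint_efforts": joint torques, N m; "eef_pos": TCP position; "ee_rot": TCP orientation; "force": force on the tool from outside, world axes, zero at the start; "moment": the same for the moment, N m; "width": finger opening in m; "gripper_force": force on a finger pad.
Only numpy, scipy, OpenCV 4.12 (cv2) and the standard library are available. Lean on these libraries where they do the work, as an engineer would, in place of code of your own. Each camera call takes 0.05 s, during which the arm holds its last target. There are 200 camera calls.

## Working session

There is one attempt and no reset: what is moved stays moved. The work goes in short steps, Python scripts to look and compute and a shell command to move; the robot and the scene stay as the last step left them, time stands still between calls to the robot, and variables do not carry over. Pictures are saved under pics/ and viewed, at most 10 in all, crops included, and the job is handed in when it is done.

```bash
mkdir -p pics; python3 - <<'E'
from station import arm
import cv2,numpy as np
np.set_printoptions(precision=4,suppress=True)
for n in("scene","top"):
    cv2.imwrite(f"pics/{n}0.png",cv2.resize(arm.grab_frame(n),(800,600),interpolation=cv2.INTER_CUBIC)[:,:,::-1])
    c=arm.get_calibration(n);print(n,{k:c[k] for k in("fx","fy","cx","cy","k1")});print(np.array(c["cam_to_world"]))
print(arm.get_state())
E
```

```text
scene {'fx': 405.26727278883226, 'fy': 405.26727278883226, 'cx': 284.074082763583, 'cy': 213.60836219011802, 'k1': -0.020127322629305434}
[[-0.6966  0.5659 -0.4412  0.9684]
 [ 0.7175  0.5555 -0.4203  0.4466]
 [ 0.0073 -0.6093 -0.7929  0.8491]
 [ 0.      0.      0.      1.    ]]
top {'fx': 434.2133549417311, 'fy': 434.2133549417311, 'cx': 279.26694262187533, 'cy': 211.7665923888022, 'k1': -0.02036656682215155}
[[ 0.0119 -0.9993  0.0362  0.4878]
 [-0.9999 -0.0123 -0.0107  0.0517]
 [ 0.0111 -0.0361 -0.9993  1.1236]
 [ 0.      0.      0.      1.    ]]
{'t': 0.1, 'q': array([ 1.6171,  0.3593,  0.0111, -0.0003, -1.2241, -0.2881]), 'qd': array([ 0.0019, -0.0027,  0.0042,  0.0015, -0.0009, -0.0021]), 'joint_efforts': array([ -0.0017, -58.4164,  29.3748,   7.0154,   0.0101,  -0.0001]), 'eef_pos': array([0.1616, 0.6549, 0.2257]), 'ee_rot': array([ 3.14  , -0.0002, -0.2419]), 'force': array([-0.152 , -0.1675,  0.2509]), 'moment': array([ 0.052 ,  0.029 , -0.0476]), 'gripper_force': 0.0, 'width': 0.08797013988954895}
```

View pics/scene0.png

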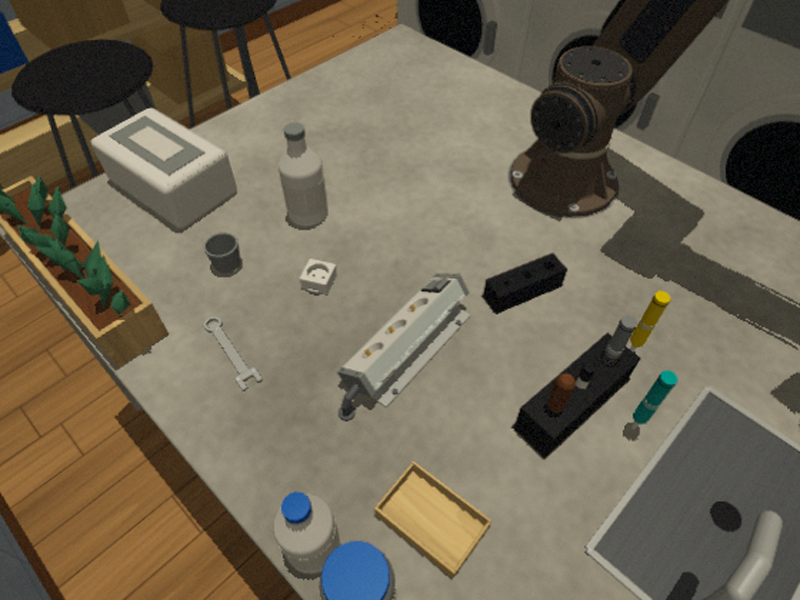

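View pics/top0.png

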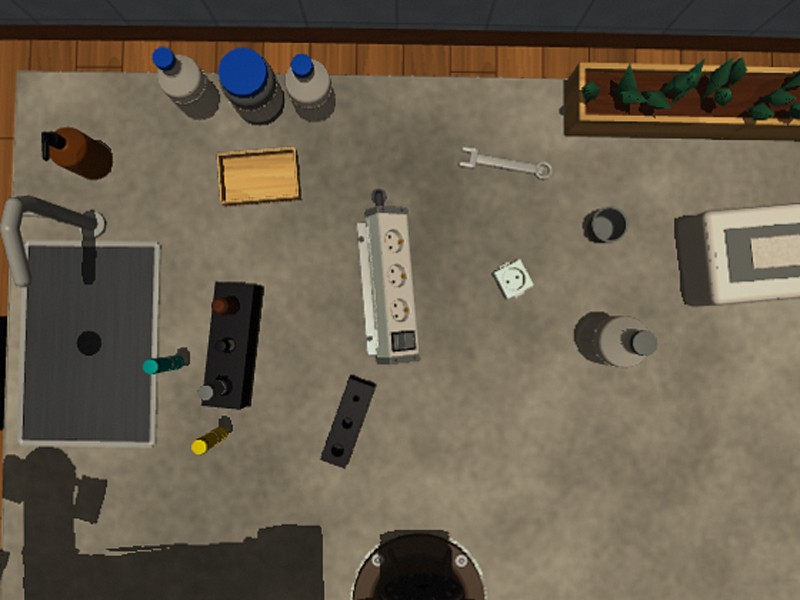

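```bash
cat > h.py <<'E'
from station import arm
import cv2,numpy as np
np.set_printoptions(precision=4,suppress=True)
def cal(n):
    c=arm.get_calibration(n);return np.array([[c["fx"],0,c["cx"]],[0,c["fy"],c["cy"]],[0,0,1.]]),np.array([c["k1"],0,0,0,0.]),np.array(c["cam_to_world"])
def pix2w(n,uv,z):
    "raw pixel -> world point on plane z"
    K,d,T=cal(n);p=cv2.undistortPoints(np.array(uv,float).reshape(-1,1,2),K,d)[:,0]
    r=np.c_[p,np.ones(len(p))]@T[:3,:3].T;o=T[:3,3];return o+r*((np.asarray(z)-o[2])/r[:,2])[:,None]
def w2pix(n,P):
    K,d,T=cal(n);W=np.linalg.inv(T);return cv2.projectPoints(np.array(P,float).reshape(-1,1,3),cv2.Rodrigues(W[:3,:3])[0],W[:3,3],K,d)[0][:,0]
def crop(n,f,x,y,w,h,s,pts=None):
    im=arm.grab_frame(n)[y:y+h,x:x+w,::-1];im=cv2.resize(im,None,fx=s,fy=s,interpolation=cv2.INTER_CUBIC)
    if pts is not None:
        for u,v in w2pix(n,pts): cv2.circle(im,(int((u+.5-x)*s),int((v+.5-y)*s)),3,(0,0,255),1)
    cv2.imwrite(f"pics/{f}.png",im)
E
python3 - <<'E'
from h import *
a=arm.grab_frame("top")[...,::-1];b=arm.grab_frame("scene")[...,::-1]
A=cv2.resize(a[185:300,130:300],None,fx=4.7,fy=4.7,interpolation=cv2.INTER_CUBIC)[:,:400]
B=cv2.resize(a[125:260,240:300],None,fx=4.4,fy=4.4,interpolation=cv2.INTER_CUBIC)
C=np.zeros((600,800,3),np.uint8);C[:A.shape[0],:400]=A;C[:B.shape[0],420:420+B.shape[1]]=B;cv2.imwrite("pics/c1.png",C)
D=cv2.resize(b[180:290,235:460],None,fx=3.5,fy=3.5,interpolation=cv2.INTER_CUBIC);cv2.imwrite("pics/c2.png",D)
E
```

```text
(no output)
```

View pics/c1.png

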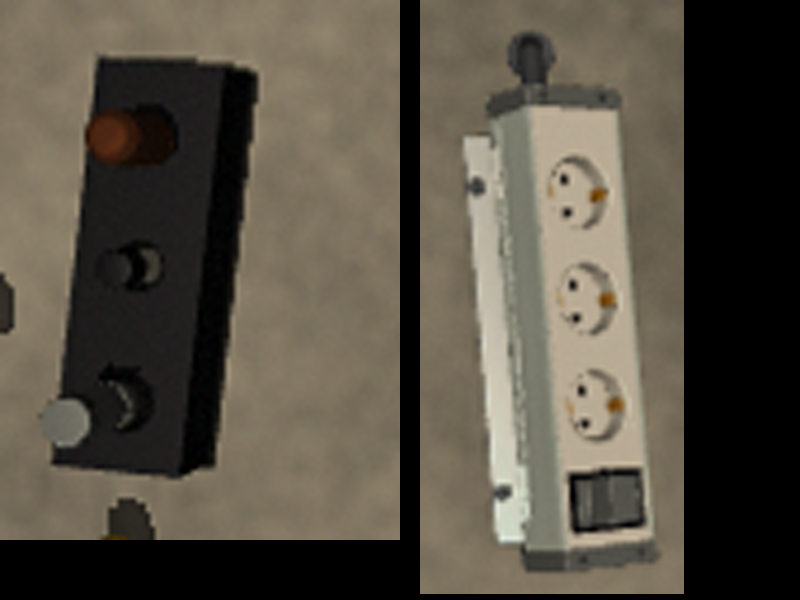

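View pics/c2.png

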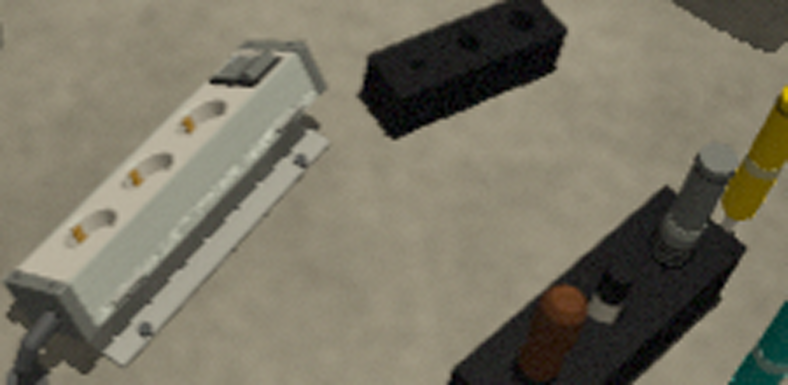

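```bash
python3 - <<'E'
from h import *
S=lambda p:(np.array(p,float)+.5)/4.7+[130,185]-.5
B=lambda p:(np.array(p,float)-[420,0]+.5)/4.4+[240,125]-.5
L=pix2w("top",B([(564,180),(573,285),(581,391)]),.0437);N=pix2w("top",B([(567,212),(576,317),(583,423)]),.0437)
print("live3,2,1",L,"neutral",N)
d=(L[0]+N[0]-L[2]-N[2]);print("row dir(-y) yaw deg",np.degrees(np.arctan2(d[1],d[0])))
print("rocker rough",pix2w("top",B([(572,473),(640,470),(577,534),(646,528)]),.056))
c=pix2w("top",S([(97,57),(225,66),(183,476),(53,464)]),.068);print("stand",c,c.mean(0))
x=c[[0,1]].mean(0)-c[[2,3]].mean(0);print(np.linalg.norm(x),np.degrees(np.arctan2(x[1],x[0])))
u=x/np.linalg.norm(x);print("well from stand",c.mean(0)-.07*u)
print("tester top",pix2w("top",S([(66,421)]),.166), "scene",pix2w("scene",np.array([(717,158)])/3.5+[235,180],.166))
print("scene live holes/stand?",w2pix("scene",c))
E
```

```text
live3,2,1 [[0.6423 0.0589 0.0437]
 [0.5826 0.0531 0.0437]
 [0.5226 0.0478 0.0437]] neutral [[0.6241 0.057  0.0437]
 [0.5645 0.0511 0.0437]
 [0.5045 0.0464 0.0437]]
row dir(-y) yaw deg 5.167511775172176
rocker rough [[0.4763 0.0523 0.056 ]
 [0.4785 0.0144 0.056 ]
 [0.4424 0.0491 0.056 ]
 [0.4462 0.0107 0.056 ]]
stand [[0.5588 0.3547 0.068 ]
 [0.5549 0.2884 0.068 ]
 [0.3436 0.3058 0.068 ]
 [0.3489 0.3728 0.068 ]] [0.4516 0.3304 0.068 ]
0.21132147518426325 -4.815759652751314
well from stand [0.3818 0.3363 0.068 ]
tester top [[0.3819 0.3373 0.166 ]] scene [[0.3817 0.3385 0.166 ]]
scene live holes/stand? [[387.1024 306.6665]
 [362.7592 285.3958]
 [423.2609 232.3074]
 [447.0954 250.4822]]
```

The scene view shows the strip with the rocker at its near end. The larger stand holds the grey pen (top crop (66,421)), a marker and a screwdriver. The small stand at scene (525,283) is the look-alike. Of the three pens, the yellow one is at (650,320), the turquoise one at (655,395) and the grey one at (622,338). The enlarged crops confirm that the grey pen, in the end well of the larger stand, is the tester. Live holes are at crop (581,391), (573,285) and (564,180). I'll go to the rocker first.

```bash
python3 -m crank '[{"dx":0.015,"dy":-0.032,"twist":-7,"grip":-1},{"dx":0.03,"dy":-0.064,"twist":-14,"grip":-1},{"dx":0.045,"dy":-0.096,"twist":-21,"grip":-1},{"dx":0.06,"dy":-0.128,"twist":-28,"grip":-1},{"dx":0.075,"dy":-0.16,"twist":-35,"grip":-1}]' 10
python3 -m crank '[{"dx":0.015,"dy":-0.032,"twist":-7,"grip":-1},{"dx":0.03,"dy":-0.064,"twist":-14,"grip":-1},{"dx":0.045,"dy":-0.096,"twist":-21,"grip":-1},{"dx":0.06,"dy":-0.128,"twist":-28,"grip":-1},{"dx":0.075,"dy":-0.16,"twist":-35.9,"grip":-1}]'
python3 -m crank '[{"dx":0.015,"dy":-0.032,"grip":-1},{"dx":0.03,"dy":-0.064,"grip":-1},{"dx":0.045,"dy":-0.096,"grip":-1},{"dx":0.06,"dy":-0.128,"grip":-1},{"dx":0.075,"dy":-0.16,"grip":-1}]'
python3 -m crank '[{"dx":0.015,"dy":-0.032,"grip":-1},{"dx":0.03,"dy":-0.064,"grip":-1},{"dx":0.045,"dy":-0.096,"grip":-1},{"dx":0.06,"dy":-0.128,"grip":-1},{"dx":0.076,"dy":-0.16,"grip":-1}]'
```

```text
invalid input at $[0]: expected keys dx, dy, dz, twist, grip
invalid input at $[0]: expected keys dx, dy, dz, twist, grip
invalid input at $[0]: expected keys dx, dy, dz, twist, grip
invalid input at $[0]: expected keys dx, dy, dz, twist, grip
```

```bash
python3 -m crank '[{"dx":0.015,"dy":-0.032,"dz":0,"twist":-7,"grip":-1},{"dx":0.03,"dy":-0.064,"dz":0,"twist":-14,"grip":-1},{"dx":0.045,"dy":-0.096,"dz":0,"twist":-21,"grip":-1},{"dx":0.06,"dy":-0.128,"dz":0,"twist":-28,"grip":-1},{"dx":0.075,"dy":-0.16,"dz":0,"twist":-35,"grip":-1}]' 10
python3 -m crank '[{"dx":0.015,"dy":-0.032,"dz":0,"twist":-7,"grip":-1},{"dx":0.03,"dy":-0.064,"dz":0,"twist":-14,"grip":-1},{"dx":0.045,"dy":-0.096,"dz":0,"twist":-21,"grip":-1},{"dx":0.06,"dy":-0.128,"dz":0,"twist":-28,"grip":-1},{"dx":0.075,"dy":-0.16,"dz":0,"twist":-35.9,"grip":-1}]'
python3 -m crank '[{"dx":0.015,"dy":-0.032,"dz":0,"twist":0,"grip":-1},{"dx":0.03,"dy":-0.064,"dz":0,"twist":0,"grip":-1},{"dx":0.045,"dy":-0.096,"dz":0,"twist":0,"grip":-1},{"dx":0.06,"dy":-0.128,"dz":0,"twist":0,"grip":-1},{"dx":0.075,"dy":-0.16,"dz":0,"twist":0,"grip":-1}]'
python3 -m crank '[{"dx":0.015,"dy":-0.032,"dz":0,"twist":0,"grip":-1},{"dx":0.03,"dy":-0.064,"dz":0,"twist":0,"grip":-1},{"dx":0.045,"dy":-0.096,"dz":0,"twist":0,"grip":-1},{"dx":0.06,"dy":-0.128,"dz":0,"twist":0,"grip":-1},{"dx":0.076,"dy":-0.16,"dz":0,"twist":0,"grip":-1}]'
```

```text
t: 0.62
eef_pos: [0.237, 0.4936, 0.2263]
ee_rot: [3.141, -0.0, -0.858]
force: [0.8, 0.8, 0.1]
width: 0.0602
gripper_force: 0.0
t: 1.03
eef_pos: [0.3119, 0.3336, 0.2267]
ee_rot: [-3.141, 0.0, -1.472]
force: [2.0, 0.7, 0.3]
width: 0.0267
gripper_force: 0.0
t: 1.45
eef_pos: [0.3868, 0.1737, 0.2268]
ee_rot: [-3.141, 0.001, -1.466]
force: [1.1, -0.4, 0.1]
width: 0.0008
gripper_force: 0.0
t: 1.87
eef_pos: [0.4629, 0.0136, 0.2268]
ee_rot: [-3.141, 0.0, -1.466]
force: [0.3, -0.3, 0.5]
width: 0.0006
gripper_force: 0.0
```

```bash
python3 -m crank '[{"dx":0,"dy":0.002,"dz":-0.035,"twist":-0.8,"grip":-1},{"dx":0,"dy":0.002,"dz":-0.07,"twist":-0.8,"grip":-1},{"dx":0,"dy":0.002,"dz":-0.105,"twist":-0.8,"grip":-1},{"dx":0,"dy":0.002,"dz":-0.136,"twist":-0.8,"grip":-1},{"dx":0,"dy":0.002,"dz":-0.136,"twist":-0.8,"grip":-1}]'
python3 -m crank '[{"dx":0,"dy":0.004,"dz":-0.006,"twist":0,"grip":-1},{"dx":-0.001,"dy":0.008,"dz":-0.0115,"twist":0,"grip":-1},{"dx":-0.001,"dy":0.01,"dz":-0.0145,"twist":0,"grip":-1},{"dx":-0.001,"dy":0.012,"dz":-0.0173,"twist":0,"grip":-1},{"dx":-0.001,"dy":0.013,"dz":-0.0187,"twist":0,"grip":-1}]'
python3 -m crank '[{"dx":0,"dy":0.001,"dz":-0.0014,"twist":0,"grip":-1},{"dx":0,"dy":0.002,"dz":-0.0028,"twist":0,"grip":-1},{"dx":0,"dy":0.0025,"dz":-0.0036,"twist":0,"grip":-1},{"dx":0,"dy":0.003,"dz":-0.0043,"twist":0,"grip":-1},{"dx":0,"dy":0.003,"dz":-0.0043,"twist":0,"grip":-1}]'
```

```text
t: 2.28
eef_pos: [0.4587, 0.0157, 0.0855]
ee_rot: [3.132, -0.002, -1.482]
force: [-1.1, -0.3, -0.6]
width: 0.0007
gripper_force: 0.0
t: 2.7
eef_pos: [0.4622, 0.0312, 0.0726]
ee_rot: [-3.14, 0.001, -1.48]
force: [0.2, 0.2, 1.0]
width: 0.0005
gripper_force: 0.0
t: 3.12
eef_pos: [0.4623, 0.0336, 0.0683]
ee_rot: [-3.14, 0.0, -1.48]
force: [-0.7, -0.8, 5.1]
width: 0.0004
gripper_force: 1.7
```

```bash
python3 -m crank '[{"dx":0,"dy":0.0003,"dz":-0.0005,"twist":0,"grip":-1},{"dx":0,"dy":0.0006,"dz":-0.001,"twist":0,"grip":-1},{"dx":0,"dy":0.0008,"dz":-0.0015,"twist":0,"grip":-1},{"dx":0,"dy":0.001,"dz":-0.002,"twist":0,"grip":-1},{"dx":0,"dy":0.001,"dz":-0.002,"twist":0,"grip":-1}]'
python3 - <<'E'
from h import *
crop("scene","p1",280,180,80,60,9)
E
```

```text
t: 3.53
eef_pos: [0.4624, 0.0343, 0.0668]
ee_rot: [-3.14, -0.0, -1.48]
force: [-3.7, -2.4, 14.4]
width: 0.0004
gripper_force: 6.5
```

View pics/p1.png

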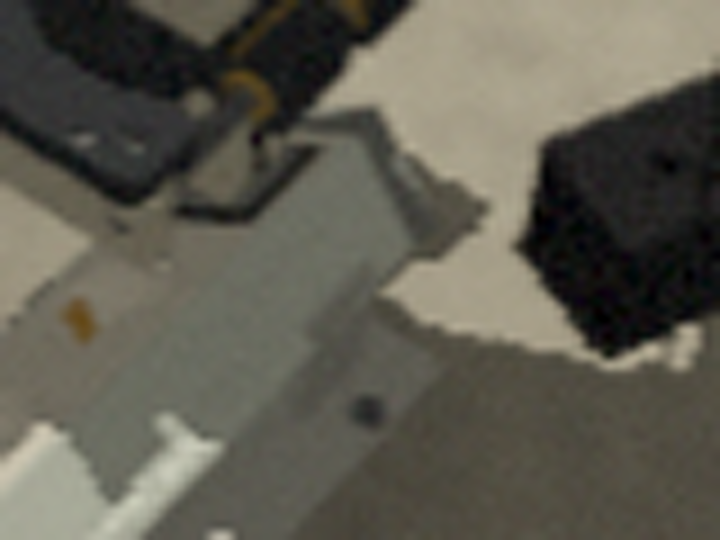

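The picture shows the finger tips on the rocker at about (220,190), and the force has risen to 14 N, so it is at its stop. I'll press a little more, then back off.

```bash
python3 -m crank '[{"dx":0,"dy":0.0003,"dz":-0.0005,"twist":0,"grip":-1},{"dx":0,"dy":0.0006,"dz":-0.001,"twist":0,"grip":-1},{"dx":0,"dy":0.0006,"dz":-0.001,"twist":0,"grip":-1},{"dx":0,"dy":0.0006,"dz":-0.001,"twist":0,"grip":-1},{"dx":0,"dy":0.0006,"dz":-0.001,"twist":0,"grip":-1}]'
python3 -m crank '[{"dx":0,"dy":-0.006,"dz":0.01,"twist":0,"grip":-1},{"dx":0,"dy":-0.012,"dz":0.03,"twist":0,"grip":-0.5},{"dx":0,"dy":-0.012,"dz":0.065,"twist":0,"grip":0},{"dx":0,"dy":-0.012,"dz":0.1,"twist":0,"grip":0},{"dx":0,"dy":-0.012,"dz":0.14,"twist":0,"grip":0}]'
python3 -m crank '[{"dx":-0.009,"dy":0.04,"dz":0,"twist":0,"grip":0.1},{"dx":-0.018,"dy":0.08,"dz":0,"twist":0,"grip":0.1},{"dx":-0.027,"dy":0.12,"dz":0,"twist":0,"grip":0.1},{"dx":-0.036,"dy":0.16,"dz":0,"twist":0,"grip":0.1},{"dx":-0.045,"dy":0.2,"dz":0,"twist":0,"grip":0.1}]'
python3 - <<'E'
from h import *
K=pix2w;print(arm.get_state()["eef_pos"])
a=arm.grab_frame("top")[...,::-1];b=arm.grab_frame("scene")[...,::-1]
f=lambda im,x,y,w,h,s:cv2.resize(im[y:y+h,x:x+w],None,fx=s,fy=s,interpolation=cv2.INTER_CUBIC)
cv2.imwrite("pics/p2.png",np.hstack([f(a,265,215,40,45,9),f(b,290,185,45,45,9)]))
E
```

```text
t: 4.0
eef_pos: [0.4625, 0.0345, 0.0665]
ee_rot: [-3.14, -0.001, -1.479]
force: [-4.7, -4.9, 23.4]
width: 0.0005
gripper_force: 10.3
t: 4.42
eef_pos: [0.4605, 0.0225, 0.2053]
ee_rot: [3.139, -0.0, -1.481]
force: [0.7, -0.1, -0.0]
width: 0.0212
gripper_force: 0.0
t: 4.83
eef_pos: [0.4157, 0.2245, 0.205]
ee_rot: [-3.141, 0.001, -1.481]
force: [0.8, 0.7, -0.4]
width: 0.0476
gripper_force: 0.0
[0.4157 0.2245 0.205 ]
```

View pics/p2.png

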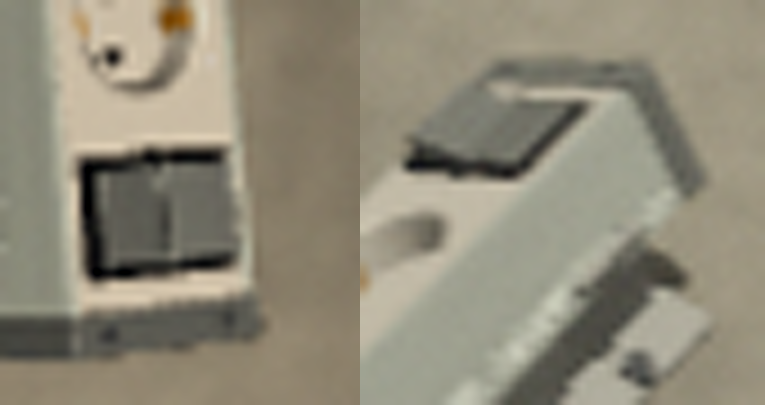

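The rocker's upper half now lies flat (left crop (130,215)) and the lower half stands up (right crop (450,110)), so the strip is off. Next is the tester.

```bash
python3 -m crank '[{"dx":-0.012,"dy":0.04,"dz":0,"twist":0,"grip":0.1},{"dx":-0.024,"dy":0.08,"dz":0,"twist":0,"grip":0.1},{"dx":-0.034,"dy":0.113,"dz":0,"twist":0,"grip":0.1},{"dx":-0.034,"dy":0.113,"dz":0,"twist":0,"grip":0.1},{"dx":-0.034,"dy":0.113,"dz":0,"twist":0,"grip":0.1}]'
python3 -m crank '[{"dx":0,"dy":0,"dz":-0.03,"twist":0,"grip":0.1},{"dx":0,"dy":0,"dz":-0.06,"twist":0,"grip":0.1},{"dx":0,"dy":0,"dz":-0.085,"twist":0,"grip":0.1},{"dx":0,"dy":0,"dz":-0.098,"twist":0,"grip":0.1},{"dx":0,"dy":0,"dz":-0.098,"twist":0,"grip":0.1}]'
```

```text
t: 5.35
eef_pos: [0.382, 0.337, 0.204]
ee_rot: [3.141, -0.001, -1.478]
force: [0.2, -0.7, 0.1]
width: 0.0486
gripper_force: 0.0
t: 5.77
eef_pos: [0.3817, 0.3328, 0.1036]
ee_rot: [3.138, -0.005, -1.482]
force: [-0.2, -0.2, 0.8]
width: 0.0485
gripper_force: 0.0
```

```bash
python3 -m crank '[{"dx":0,"dy":0,"dz":0,"twist":0,"grip":0},{"dx":0,"dy":0,"dz":0,"twist":0,"grip":-0.6},{"dx":0,"dy":0,"dz":0,"twist":0,"grip":-0.6},{"dx":0,"dy":0,"dz":0,"twist":0,"grip":-0.6},{"dx":0,"dy":0,"dz":0,"twist":0,"grip":-0.6}]' 5
python3 -m crank '[{"dx":0,"dy":0,"dz":0,"twist":0,"grip":-0.6},{"dx":0,"dy":0,"dz":0.005,"twist":0,"grip":-0.6},{"dx":0,"dy":0,"dz":0.01,"twist":0,"grip":-0.6},{"dx":0,"dy":0,"dz":0.015,"twist":0,"grip":-0.6},{"dx":0,"dy":0,"dz":0.015,"twist":0,"grip":-0.6}]'
```

```text
t: 6.18
eef_pos: [0.3829, 0.3363, 0.1075]
ee_rot: [-3.141, 0.001, -1.48]
force: [-0.8, -0.5, 2.0]
width: 0.0238
gripper_force: 5.0
t: 6.6
eef_pos: [0.383, 0.3365, 0.1228]
ee_rot: [-3.14, 0.001, -1.48]
force: [-0.5, 0.4, -0.4]
width: 0.0238
gripper_force: 5.0
```

```bash
python3 -m crank '[{"dx":0,"dy":0,"dz":0.01,"twist":0,"grip":-0.6},{"dx":0,"dy":0,"dz":0.0212,"twist":0,"grip":-0.6},{"dx":0,"dy":0,"dz":0.0212,"twist":0,"grip":-0.6},{"dx":0.0004,"dy":-0.004,"dz":0.0212,"twist":0,"grip":-0.6},{"dx":0.0008,"dy":-0.009,"dz":0.0212,"twist":0,"grip":-0.6}]' 4
python3 -m crank '[{"dx":0.0004,"dy":-0.0045,"dz":0,"twist":0,"grip":-0.6},{"dx":0.0008,"dy":-0.009,"dz":0,"twist":0,"grip":-0.6},{"dx":0.0012,"dy":-0.013,"dz":-0.0003,"twist":0,"grip":-0.6},{"dx":0.0015,"dy":-0.017,"dz":-0.0006,"twist":0,"grip":-0.6},{"dx":0.0015,"dy":-0.017,"dz":-0.0006,"twist":0,"grip":-0.6}]'
python3 -m crank '[{"dx":0.0004,"dy":-0.004,"dz":-0.0007,"twist":0,"grip":-0.6},{"dx":0.0008,"dy":-0.008,"dz":-0.0016,"twist":0,"grip":-0.6},{"dx":0.0012,"dy":-0.012,"dz":-0.0025,"twist":0,"grip":-0.6},{"dx":0.0015,"dy":-0.016,"dz":-0.0036,"twist":0,"grip":-0.6},{"dx":0.0015,"dy":-0.016,"dz":-0.0036,"twist":0,"grip":-0.6}]'
python3 - <<'E'
from h import *
print(arm.get_state()["eef_pos"]);crop("scene","p3",360,150,120,120,5)
E
```

```text
t: 7.02
eef_pos: [0.3832, 0.3266, 0.1425]
ee_rot: [3.141, -0.0, -1.48]
force: [-0.6, -0.1, -1.4]
width: 0.0237
gripper_force: 4.0
t: 7.43
eef_pos: [0.3849, 0.309, 0.142]
ee_rot: [3.141, -0.0, -1.481]
force: [0.3, 0.1, -0.3]
width: 0.0239
gripper_force: 4.0
t: 7.85
eef_pos: [0.3863, 0.2931, 0.1383]
ee_rot: [3.141, -0.0, -1.481]
force: [0.1, -0.6, -0.6]
width: 0.0241
gripper_force: 4.0
[0.3863 0.2931 0.1383]
```

View pics/p3.png

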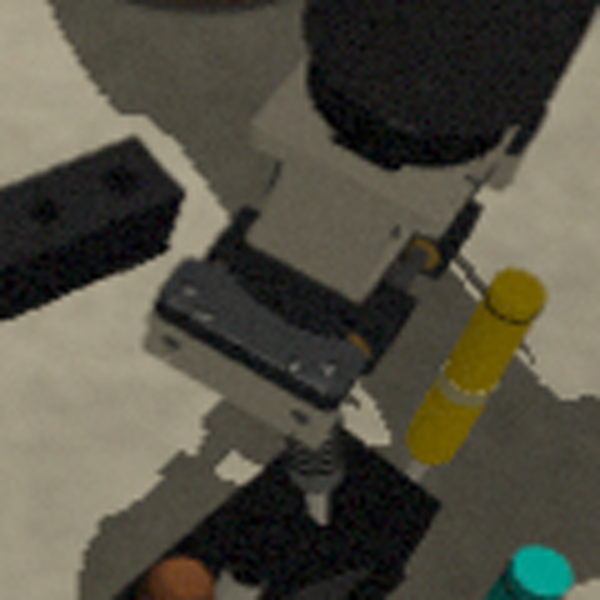

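```bash
cat >> h.py <<'E'
def pen(th,l=.1185,s=(0,.023,.035),e=None):
    "points along the pen at tilt th (deg), s from the tip"
    e=arm.get_state()["eef_pos"] if e is None else np.array(e);g=e+[0,0,.019];t=np.radians(th)
    a=np.array([.09*np.sin(t),-.996*np.sin(t),np.cos(t)]);return np.array([g-(l-x)*a for x in s])
E
python3 - <<'E'
from h import *
for th in(0,10,20,30):print(th,((w2pix("scene",pen(th))+.5-[360,150])*5).round())
E
```

```text
0 [[231. 487.]
 [243. 460.]
 [249. 445.]]
10 [[270. 508.]
 [275. 477.]
 [278. 460.]]
20 [[311. 524.]
 [309. 490.]
 [308. 472.]]
30 [[353. 536.]
 [343. 500.]
 [338. 480.]]
```

The tester leans about 22° in the grip, with its nose at crop (318,500) against the well rim, as predicted. I'll carry on to 35°.

```bash
python3 -m crank '[{"dx":0.0004,"dy":-0.005,"dz":-0.0018,"twist":0,"grip":-0.6},{"dx":0.0009,"dy":-0.01,"dz":-0.004,"twist":0,"grip":-0.6},{"dx":0.0013,"dy":-0.015,"dz":-0.006,"twist":0,"grip":-0.6},{"dx":0.0019,"dy":-0.021,"dz":-0.0088,"twist":0,"grip":-0.6},{"dx":0.0019,"dy":-0.021,"dz":-0.0088,"twist":0,"grip":-0.6}]'
python3 -m crank '[{"dx":0.001,"dy":-0.01,"dz":0.014,"twist":0,"grip":-0.6},{"dx":0.002,"dy":-0.02,"dz":0.028,"twist":0,"grip":-0.6},{"dx":0.003,"dy":-0.03,"dz":0.043,"twist":0,"grip":-0.6},{"dx":0.003,"dy":-0.04,"dz":0.07,"twist":0,"grip":-0.6},{"dx":0.003,"dy":-0.04,"dz":0.07,"twist":0,"grip":-0.6}]' 6
python3 - <<'E'
from h import *
a=arm.grab_frame("top")[...,::-1];b=arm.grab_frame("scene")[...,::-1]
p=pen(35);print(arm.get_state()["eef_pos"],p)
out=[]
for n,im in(("top",a),("scene",b)):
    q=w2pix(n,p);x,y=(q.mean(0)-[30,30]).astype(int);print(n,x,y,((q+.5-[x,y])*6).round());out.append(cv2.resize(im[y:y+60,x:x+60],None,fx=6,fy=6,interpolation=cv2.INTER_CUBIC))
cv2.imwrite("pics/p4.png",np.hstack(out))
for th in(28,42):print(th,((w2pix("scene",pen(th))+.5-[x,y])*6).round())
E
```

```text
t: 8.32
eef_pos: [0.3879, 0.2715, 0.129]
ee_rot: [3.141, -0.001, -1.481]
force: [-1.8, -0.4, -1.6]
width: 0.0236
gripper_force: 4.0
t: 8.73
eef_pos: [0.3928, 0.2328, 0.204]
ee_rot: [-3.137, 0.003, -1.48]
force: [1.5, 0.1, -1.6]
width: 0.0237
gripper_force: 6.0
[0.3916 0.2329 0.2006] [[0.3855 0.3006 0.1225]
 [0.3867 0.2875 0.1414]
 [0.3873 0.2806 0.1512]]
top 138 241 [[167. 182.]
 [190. 184.]
 [202. 185.]]
scene 385 191 [[200. 225.]
 [182. 176.]
 [172. 150.]]
28 [[165. 219.]
 [153. 172.]
 [147. 147.]]
42 [[235. 226.]
 [210. 177.]
 [196. 151.]]
```

View pics/p4.png

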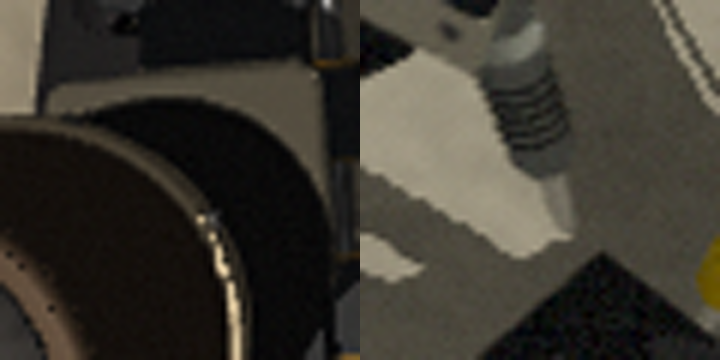

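The right half of the crop shows the tester's tip at (570,230), leaning about 35° in the hand (predicted tip (560,225)). I'll go to hover over socket 1.

```bash
python3 -m crank '[{"dx":0.01,"dy":-0.02,"dz":0,"twist":0,"grip":-0.6},{"dx":0.025,"dy":-0.05,"dz":0,"twist":0,"grip":-0.6},{"dx":0.041,"dy":-0.082,"dz":0,"twist":0,"grip":-0.6},{"dx":0.057,"dy":-0.114,"dz":0,"twist":0,"grip":-0.6},{"dx":0.073,"dy":-0.146,"dz":0,"twist":0,"grip":-0.6}]'
python3 -m crank '[{"dx":0.016,"dy":-0.032,"dz":0,"twist":0,"grip":-0.6},{"dx":0.032,"dy":-0.064,"dz":0,"twist":0,"grip":-0.6},{"dx":0.048,"dy":-0.096,"dz":0,"twist":0,"grip":-0.6},{"dx":0.062,"dy":-0.12,"dz":0,"twist":0,"grip":-0.6},{"dx":0.067,"dy":-0.13,"dz":0,"twist":0,"grip":-0.6}]'
python3 -m crank '[{"dx":0,"dy":0,"dz":-0.02,"twist":0,"grip":-0.6},{"dx":0,"dy":0,"dz":-0.035,"twist":0,"grip":-0.6},{"dx":0,"dy":0,"dz":-0.046,"twist":0,"grip":-0.6},{"dx":0,"dy":0,"dz":-0.046,"twist":0,"grip":-0.6},{"dx":0,"dy":0,"dz":-0.046,"twist":0,"grip":-0.6}]'
python3 - <<'E'
from h import *
print(arm.get_state()["eef_pos"])
E
```

```text
t: 9.25
eef_pos: [0.4642, 0.0855, 0.1988]
ee_rot: [3.14, -0.001, -1.479]
force: [0.2, 0.1, -1.2]
width: 0.0236
gripper_force: 6.0
t: 9.67
eef_pos: [0.532, -0.0458, 0.1981]
ee_rot: [3.139, -0.001, -1.482]
force: [0.6, -0.4, -0.5]
width: 0.0238
gripper_force: 6.0
t: 10.08
eef_pos: [0.5306, -0.043, 0.1527]
ee_rot: [3.139, -0.001, -1.48]
force: [0.2, 0.2, -1.1]
width: 0.0242
gripper_force: 6.0
[ 0.5306 -0.043   0.1527]
```

```bash
python3 - <<'E'
from h import *
n=np.array([.0516,-.571,.819]);X=np.array([-.0737,.8157,.5736]);Y=np.array([-.996,-.09,0]);F=np.array([.5589,.0425,.056])
t=np.linspace(0,2*np.pi,13)[:-1];ring=np.array([F+.045*Y+.0195*(np.cos(k)*X+np.sin(k)*Y) for k in t])
e=arm.get_state()["eef_pos"];p=pen(35.5,s=(0,.035,.158))
P=np.r_[ring,p];out=[]
for c in("scene","top"):
    im=arm.grab_frame(c)[...,::-1];q=w2pix(c,P);x,y=(w2pix(c,ring).mean(0)-[22,30]).astype(int);s=9
    r=cv2.resize(im[y:y+60,x:x+44],None,fx=s,fy=s,interpolation=cv2.INTER_CUBIC)
    for u,v in q:cv2.circle(r,(int((u+.5-x)*s),int((v+.5-y)*s)),2,(0,0,255),-1)
    print(c,((w2pix(c,p)+.5-[x,y])*s).round());out.append(r)
cv2.imwrite("pics/p5.png",np.hstack(out))
E
```

```text
scene [[ 146.  229.]
 [  87.  125.]
 [-133. -268.]]
top [[261. 242.]
 [341. 232.]
 [662. 193.]]
```

View pics/p5.png

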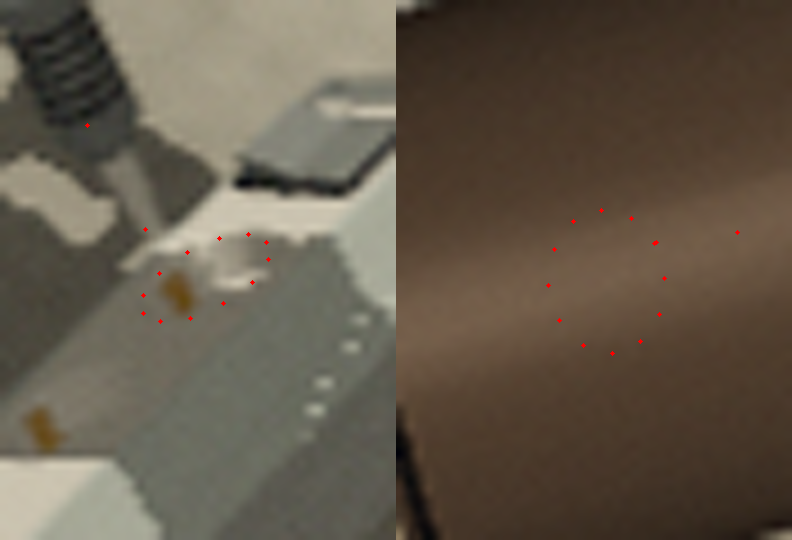

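In the scene crop the tip is at (155,238), predicted (146,229), about 2 mm further along the axis. The recess ring overlay fits socket 1. I'll approach along the face normal.

```bash
python3 -m crank '[{"dx":-0.0003,"dy":0.004,"dz":-0.0058,"twist":0,"grip":-0.6},{"dx":-0.0007,"dy":0.008,"dz":-0.0117,"twist":0,"grip":-0.6},{"dx":-0.001,"dy":0.0123,"dz":-0.0178,"twist":0,"grip":-0.6},{"dx":-0.0014,"dy":0.0165,"dz":-0.024,"twist":0,"grip":-0.6},{"dx":-0.0014,"dy":0.0165,"dz":-0.024,"twist":0,"grip":-0.6}]'
python3 -m crank '[{"dx":-0.0001,"dy":0.0006,"dz":-0.0008,"twist":0,"grip":-0.6},{"dx":-0.0001,"dy":0.0012,"dz":-0.0017,"twist":0,"grip":-0.6},{"dx":-0.0002,"dy":0.0017,"dz":-0.0025,"twist":0,"grip":-0.6},{"dx":-0.0002,"dy":0.0023,"dz":-0.0033,"twist":0,"grip":-0.6},{"dx":-0.0002,"dy":0.0023,"dz":-0.0033,"twist":0,"grip":-0.6}]'
python3 - <<'E'
from h import *
s=arm.get_state();print(s["eef_pos"],s["force"],s["moment"])
E
```

```text
t: 10.6
eef_pos: [0.529, -0.0258, 0.1282]
ee_rot: [3.14, -0.0, -1.48]
force: [-0.2, 0.1, -0.7]
width: 0.0241
gripper_force: 6.0
t: 11.02
eef_pos: [0.5298, -0.0243, 0.1264]
ee_rot: [-3.142, 0.0, -1.48]
force: [-0.2, -0.6, -0.2]
width: 0.0237
gripper_force: 6.0
[ 0.5298 -0.0243  0.1264] [-0.1689 -0.6296 -0.2481] [ 0.0778  0.0062 -0.0177]
```

```bash
python3 -m crank '[{"dx":0,"dy":0.0003,"dz":-0.0004,"twist":0,"grip":-0.6},{"dx":-0.0001,"dy":0.0006,"dz":-0.0008,"twist":0,"grip":-0.6},{"dx":-0.0001,"dy":0.0009,"dz":-0.0013,"twist":0,"grip":-0.6},{"dx":-0.0001,"dy":0.0011,"dz":-0.0016,"twist":0,"grip":-0.6},{"dx":-0.0001,"dy":0.0011,"dz":-0.0016,"twist":0,"grip":-0.6}]'
python3 -m crank '[{"dx":0,"dy":0.0003,"dz":-0.0004,"twist":0,"grip":-0.6},{"dx":-0.0001,"dy":0.0006,"dz":-0.0008,"twist":0,"grip":-0.6},{"dx":-0.0001,"dy":0.0006,"dz":-0.0008,"twist":0,"grip":-0.6},{"dx":-0.0001,"dy":0.0006,"dz":-0.0008,"twist":0,"grip":-0.6},{"dx":-0.0001,"dy":0.0006,"dz":-0.0008,"twist":0,"grip":-0.6}]'
python3 - <<'E'
from h import *
s=arm.get_state();print(s["eef_pos"],s["force"],s["moment"])
E
```

```text
t: 11.43
eef_pos: [0.5296, -0.0232, 0.1248]
ee_rot: [3.142, 0.0, -1.48]
force: [-0.1, -0.2, 0.1]
width: 0.0238
gripper_force: 6.0
t: 11.85
eef_pos: [0.5297, -0.0227, 0.1243]
ee_rot: [-3.141, -0.0, -1.48]
force: [-0.6, -1.0, 2.1]
width: 0.0238
gripper_force: 6.0
[ 0.5297 -0.0227  0.1243] [-0.5931 -1.0225  2.1003] [-0.5044  0.0012 -0.0405]
```

Contact, about 2.5 N along the normal. I'll hold.

```bash
python3 -m crank '[{"dx":0,"dy":0.0001,"dz":-0.0002,"twist":0,"grip":-0.6},{"dx":0,"dy":0.0001,"dz":-0.0002,"twist":0,"grip":-0.6},{"dx":0,"dy":0.0001,"dz":-0.0002,"twist":0,"grip":-0.6},{"dx":0,"dy":0.0001,"dz":-0.0002,"twist":0,"grip":-0.6},{"dx":0,"dy":0.0001,"dz":-0.0002,"twist":0,"grip":-0.6}]'
python3 -m crank '[{"dx":0,"dy":0,"dz":0,"twist":0,"grip":-0.6},{"dx":0,"dy":0,"dz":0,"twist":0,"grip":-0.6},{"dx":0,"dy":0,"dz":0,"twist":0,"grip":-0.6},{"dx":0,"dy":0,"dz":0,"twist":0,"grip":-0.6},{"dx":0,"dy":0,"dz":0,"twist":0,"grip":-0.6}]'
python3 -m crank '[{"dx":0.0003,"dy":-0.004,"dz":0.0058,"twist":0,"grip":-0.6},{"dx":0.0008,"dy":-0.009,"dz":0.0128,"twist":0,"grip":-0.6},{"dx":0.0012,"dy":-0.014,"dz":0.02,"twist":0,"grip":-0.6},{"dx":0.0014,"dy":-0.0155,"dz":0.0225,"twist":0,"grip":-0.6},{"dx":0.0014,"dy":-0.0155,"dz":0.0225,"twist":0,"grip":-0.6}]'
python3 - <<'E'
from h import *
n=np.array([.0516,-.571,.819]);X=np.array([-.0737,.8157,.5736]);Y=np.array([-.996,-.09,0]);F=np.array([.5589,.0425,.056])
t=np.linspace(0,2*np.pi,13)[:-1];ring=np.array([F+.045*Y+.0195*(np.cos(k)*X+np.sin(k)*Y) for k in t])
p=pen(35.5,.123,s=(0,.035));print(arm.get_state()["eef_pos"])
im=arm.grab_frame("scene")[...,::-1];x,y=(ring.mean(0)*0).astype(int)[:2];q=w2pix("scene",np.r_[ring,p]);x,y=(q[:12].mean(0)-[35,35]).astype(int);s=8
r=cv2.resize(im[y:y+60,x:x+70],None,fx=s,fy=s,interpolation=cv2.INTER_CUBIC)
for u,v in q:cv2.circle(r,(int((u+.5-x)*s),int((v+.5-y)*s)),2,(0,0,255),-1)
cv2.imwrite("pics/p6.png",r);print(((q[12:]+.5-[x,y])*s).round())
E
```

```text
t: 12.27
eef_pos: [0.5297, -0.0226, 0.1241]
ee_rot: [-3.141, -0.0, -1.48]
force: [-0.5, -2.2, 3.8]
width: 0.0238
gripper_force: 6.0
t: 12.68
eef_pos: [0.5297, -0.0226, 0.1241]
ee_rot: [-3.141, -0.0, -1.48]
force: [0.2, -4.0, 5.2]
width: 0.024
gripper_force: 6.0
t: 13.1
eef_pos: [0.5315, -0.0383, 0.1473]
ee_rot: [-3.14, 0.0, -1.481]
force: [0.8, -0.2, -1.3]
width: 0.0237
gripper_force: 6.0
[ 0.5315 -0.0383  0.1473]
[[249. 277.]
 [198. 185.]]
```

```bash
python3 -m crank '[{"dx":0.015,"dy":0.0013,"dz":0,"twist":0,"grip":-0.6},{"dx":0.035,"dy":0.0031,"dz":0,"twist":0,"grip":-0.6},{"dx":0.0598,"dy":0.0054,"dz":0,"twist":0,"grip":-0.6},{"dx":0.0598,"dy":0.0054,"dz":0,"twist":0,"grip":-0.6},{"dx":0.0598,"dy":0.0054,"dz":0,"twist":0,"grip":-0.6}]'
python3 -m crank '[{"dx":-0.0003,"dy":0.004,"dz":-0.0058,"twist":0,"grip":-0.6},{"dx":-0.0006,"dy":0.008,"dz":-0.0115,"twist":0,"grip":-0.6},{"dx":-0.001,"dy":0.012,"dz":-0.0172,"twist":0,"grip":-0.6},{"dx":-0.0012,"dy":0.0138,"dz":-0.02,"twist":0,"grip":-0.6},{"dx":-0.0012,"dy":0.0138,"dz":-0.02,"twist":0,"grip":-0.6}]'
python3 -m crank '[{"dx":0,"dy":0.0003,"dz":-0.0005,"twist":0,"grip":-0.6},{"dx":-0.0001,"dy":0.0007,"dz":-0.001,"twist":0,"grip":-0.6},{"dx":-0.0001,"dy":0.001,"dz":-0.0015,"twist":0,"grip":-0.6},{"dx":-0.0001,"dy":0.0013,"dz":-0.002,"twist":0,"grip":-0.6},{"dx":-0.0001,"dy":0.0013,"dz":-0.002,"twist":0,"grip":-0.6}]'
python3 - <<'E'
from h import *
s=arm.get_state();print(s["eef_pos"],s["force"],s["moment"])
E
```

```text
t: 13.57
eef_pos: [0.5911, -0.0324, 0.1453]
ee_rot: [3.14, 0.0, -1.481]
force: [-0.2, 0.3, -1.3]
width: 0.0239
gripper_force: 6.0
t: 13.98
eef_pos: [0.5886, -0.0183, 0.1254]
ee_rot: [3.14, -0.0, -1.48]
force: [0.3, 0.0, -0.9]
width: 0.0234
gripper_force: 6.0
t: 14.4
eef_pos: [0.5895, -0.0175, 0.1244]
ee_rot: [-3.141, 0.0, -1.48]
force: [0.4, -0.5, -0.3]
width: 0.0238
gripper_force: 6.0
[ 0.5895 -0.0175  0.1244] [ 0.3533 -0.544  -0.2796] [ 0.0473 -0.0637 -0.0214]
```

Not yet firmly touching, so I'll go 0.5 mm further.

```bash
python3 -m crank '[{"dx":0,"dy":0.0001,"dz":-0.0002,"twist":0,"grip":-0.6},{"dx":0,"dy":0.0003,"dz":-0.0004,"twist":0,"grip":-0.6},{"dx":0,"dy":0.0003,"dz":-0.0004,"twist":0,"grip":-0.6},{"dx":0,"dy":0.0003,"dz":-0.0004,"twist":0,"grip":-0.6},{"dx":0,"dy":0.0003,"dz":-0.0004,"twist":0,"grip":-0.6}]'
python3 - <<'E'
from h import *
s=arm.get_state();print(s["eef_pos"],s["force"],s["moment"])
E
```

```text
t: 14.82
eef_pos: [0.5895, -0.0173, 0.1241]
ee_rot: [-3.141, -0.0, -1.48]
force: [0.1, -1.9, -0.2]
width: 0.0239
gripper_force: 6.0
[ 0.5895 -0.0173  0.1241] [ 0.051  -1.8758 -0.1756] [-0.2489 -0.0279  0.0096]
```

```bash
python3 -m crank '[{"dx":0,"dy":0.0001,"dz":-0.0002,"twist":0,"grip":-0.6},{"dx":0,"dy":0.0003,"dz":-0.0004,"twist":0,"grip":-0.6},{"dx":0,"dy":0.0003,"dz":-0.0004,"twist":0,"grip":-0.6},{"dx":0,"dy":0.0003,"dz":-0.0004,"twist":0,"grip":-0.6},{"dx":0,"dy":0.0003,"dz":-0.0004,"twist":0,"grip":-0.6}]'
python3 -c "
from h import *
s=arm.get_state();print(s['eef_pos'],s['force'],s['moment'])"
python3 -m crank '[{"dx":0,"dy":0,"dz":0,"twist":0,"grip":-0.6},{"dx":0,"dy":0,"dz":0,"twist":0,"grip":-0.6},{"dx":0,"dy":0,"dz":0,"twist":0,"grip":-0.6},{"dx":0,"dy":0,"dz":0,"twist":0,"grip":-0.6},{"dx":0,"dy":0,"dz":0,"twist":0,"grip":-0.6}]'
```

```text
t: 15.23
eef_pos: [0.5897, -0.0171, 0.124]
ee_rot: [-3.141, -0.0, -1.48]
force: [-0.3, -2.6, 4.5]
width: 0.0239
gripper_force: 6.0
[ 0.5897 -0.0171  0.124 ] [-0.3306 -2.6363  4.5496] [-1.1414  0.1023  0.0701]
t: 15.65
eef_pos: [0.5897, -0.0171, 0.1239]
ee_rot: [-3.141, -0.0, -1.48]
force: [-0.5, -4.3, 5.4]
width: 0.0243
gripper_force: 6.0
```

```bash
python3 -m crank '[{"dx":0,"dy":-0.0001,"dz":0.0001,"twist":0,"grip":-0.6},{"dx":0,"dy":-0.0001,"dz":0.0001,"twist":0,"grip":-0.6},{"dx":0,"dy":-0.0001,"dz":0.0001,"twist":0,"grip":-0.6},{"dx":0,"dy":-0.0001,"dz":0.0001,"twist":0,"grip":-0.6},{"dx":0,"dy":-0.0001,"dz":0.0001,"twist":0,"grip":-0.6}]'
python3 -m crank '[{"dx":0.0003,"dy":-0.004,"dz":0.0058,"twist":0,"grip":-0.6},{"dx":0.0008,"dy":-0.009,"dz":0.0128,"twist":0,"grip":-0.6},{"dx":0.0012,"dy":-0.014,"dz":0.02,"twist":0,"grip":-0.6},{"dx":0.0014,"dy":-0.0155,"dz":0.0225,"twist":0,"grip":-0.6},{"dx":0.0014,"dy":-0.0155,"dz":0.0225,"twist":0,"grip":-0.6}]'
python3 -m crank '[{"dx":0.015,"dy":0.0013,"dz":0,"twist":0,"grip":-0.6},{"dx":0.035,"dy":0.0031,"dz":0,"twist":0,"grip":-0.6},{"dx":0.0598,"dy":0.0054,"dz":0,"twist":0,"grip":-0.6},{"dx":0.0598,"dy":0.0054,"dz":0,"twist":0,"grip":-0.6},{"dx":0.0598,"dy":0.0054,"dz":0,"twist":0,"grip":-0.6}]'
python3 -m crank '[{"dx":-0.0003,"dy":0.004,"dz":-0.0058,"twist":0,"grip":-0.6},{"dx":-0.0006,"dy":0.008,"dz":-0.0115,"twist":0,"grip":-0.6},{"dx":-0.001,"dy":0.012,"dz":-0.0172,"twist":0,"grip":-0.6},{"dx":-0.0012,"dy":0.0138,"dz":-0.02,"twist":0,"grip":-0.6},{"dx":-0.0012,"dy":0.0138,"dz":-0.02,"twist":0,"grip":-0.6}]'
python3 -m crank '[{"dx":0,"dy":0.0003,"dz":-0.0005,"twist":0,"grip":-0.6},{"dx":-0.0001,"dy":0.0007,"dz":-0.001,"twist":0,"grip":-0.6},{"dx":-0.0001,"dy":0.001,"dz":-0.0014,"twist":0,"grip":-0.6},{"dx":-0.0001,"dy":0.0012,"dz":-0.0018,"twist":0,"grip":-0.6},{"dx":-0.0001,"dy":0.0012,"dz":-0.0018,"twist":0,"grip":-0.6}]'
python3 -c "
from h import *
s=arm.get_state();print(s['eef_pos'],s['force'],s['moment'])"
```

```text
t: 16.07
eef_pos: [0.5897, -0.0171, 0.1239]
ee_rot: [-3.141, -0.0, -1.48]
force: [0.3, -4.4, 4.8]
width: 0.0234
gripper_force: 6.0
t: 16.48
eef_pos: [0.5914, -0.0328, 0.1472]
ee_rot: [-3.14, 0.0, -1.481]
force: [-0.5, -0.1, -0.3]
width: 0.0238
gripper_force: 6.0
t: 16.9
eef_pos: [0.651, -0.0269, 0.1451]
ee_rot: [3.14, 0.0, -1.481]
force: [-0.1, -0.8, -1.3]
width: 0.0241
gripper_force: 6.0
t: 17.32
eef_pos: [0.6485, -0.0127, 0.1252]
ee_rot: [3.14, -0.0, -1.48]
force: [-0.9, -0.1, -0.9]
width: 0.0238
gripper_force: 6.0
t: 17.73
eef_pos: [0.6494, -0.0121, 0.1245]
ee_rot: [-3.141, 0.0, -1.48]
force: [-0.3, -0.3, -0.6]
width: 0.024
gripper_force: 6.0
[ 0.6494 -0.0121  0.1245] [-0.2922 -0.3182 -0.6453] [0.0442 0.0168 0.0098]
```

```bash
python3 -m crank '[{"dx":0,"dy":0.0001,"dz":-0.0002,"twist":0,"grip":-0.6},{"dx":0,"dy":0.0003,"dz":-0.0004,"twist":0,"grip":-0.6},{"dx":0,"dy":0.0003,"dz":-0.0005,"twist":0,"grip":-0.6},{"dx":0,"dy":0.0003,"dz":-0.0005,"twist":0,"grip":-0.6},{"dx":0,"dy":0.0003,"dz":-0.0005,"twist":0,"grip":-0.6}]'
python3 -m crank '[{"dx":0,"dy":0.0001,"dz":-0.0001,"twist":0,"grip":-0.6},{"dx":0,"dy":0.0002,"dz":-0.0003,"twist":0,"grip":-0.6},{"dx":0,"dy":0.0002,"dz":-0.0003,"twist":0,"grip":-0.6},{"dx":0,"dy":0.0002,"dz":-0.0003,"twist":0,"grip":-0.6},{"dx":0,"dy":0.0002,"dz":-0.0003,"twist":0,"grip":-0.6}]'
python3 -c "
from h import *
s=arm.get_state();print(s['eef_pos'],s['force'],s['moment'])"
```

```text
t: 18.15
eef_pos: [0.6494, -0.0119, 0.1239]
ee_rot: [-3.141, -0.0, -1.48]
force: [0.8, 0.4, 0.7]
width: 0.0238
gripper_force: 6.0
t: 18.57
eef_pos: [0.6495, -0.0117, 0.1238]
ee_rot: [-3.141, -0.0, -1.48]
force: [-0.5, -1.7, 2.3]
width: 0.0236
gripper_force: 6.0
[ 0.6495 -0.0117  0.1238] [-0.5249 -1.6839  2.3387] [-0.5378  0.0194  0.0323]
```

```bash
python3 -m crank '[{"dx":0,"dy":0.0001,"dz":-0.0001,"twist":0,"grip":-0.6},{"dx":0,"dy":0.0001,"dz":-0.0001,"twist":0,"grip":-0.6},{"dx":0,"dy":0.0001,"dz":-0.0001,"twist":0,"grip":-0.6},{"dx":0,"dy":0.0001,"dz":-0.0001,"twist":0,"grip":-0.6},{"dx":0,"dy":0.0001,"dz":-0.0001,"twist":0,"grip":-0.6}]'
python3 -m crank '[{"dx":0,"dy":0,"dz":0,"twist":0,"grip":-0.6},{"dx":0,"dy":0,"dz":0,"twist":0,"grip":-0.6},{"dx":0,"dy":0,"dz":0,"twist":0,"grip":-0.6},{"dx":0,"dy":0,"dz":0,"twist":0,"grip":-0.6},{"dx":0,"dy":0,"dz":0,"twist":0,"grip":-0.6}]'
python3 -m crank '[{"dx":0,"dy":0,"dz":0,"twist":0,"grip":-0.6},{"dx":0,"dy":0,"dz":0,"twist":0,"grip":-0.6},{"dx":0.0003,"dy":-0.004,"dz":0.0058,"twist":0,"grip":-0.6},{"dx":0.0008,"dy":-0.009,"dz":0.0128,"twist":0,"grip":-0.6},{"dx":0.0014,"dy":-0.0155,"dz":0.0225,"twist":0,"grip":-0.6}]'
```

```text
t: 18.98
eef_pos: [0.6495, -0.0116, 0.1237]
ee_rot: [-3.141, -0.0, -1.48]
force: [-0.5, -2.5, 4.0]
width: 0.0236
gripper_force: 6.0
t: 19.4
eef_pos: [0.6495, -0.0116, 0.1237]
ee_rot: [-3.141, -0.0, -1.48]
force: [0.1, -3.7, 4.6]
width: 0.0237
gripper_force: 6.0
t: 19.82
eef_pos: [0.65, -0.0268, 0.1454]
ee_rot: [3.14, 0.001, -1.48]
force: [-0.1, 0.9, -0.7]
width: 0.0237
gripper_force: 6.0
```

All three sockets are tested. Going back to the well, on the reverse of the way out.

```bash
python3 -m crank '[{"dx":0,"dy":-0.01,"dz":0.02,"twist":0,"grip":-0.6},{"dx":0,"dy":-0.01,"dz":0.04,"twist":0,"grip":-0.6},{"dx":-0.005,"dy":-0.005,"dz":0.058,"twist":0,"grip":-0.6},{"dx":-0.02,"dy":0.01,"dz":0.06,"twist":0,"grip":-0.6},{"dx":-0.04,"dy":0.03,"dz":0.06,"twist":0,"grip":-0.6}]'
python3 -m crank '[{"dx":-0.022,"dy":0.022,"dz":0,"twist":0,"grip":-0.6},{"dx":-0.044,"dy":0.046,"dz":0,"twist":0,"grip":-0.6},{"dx":-0.066,"dy":0.07,"dz":0,"twist":0,"grip":-0.6},{"dx":-0.088,"dy":0.093,"dz":0,"twist":0,"grip":-0.6},{"dx":-0.11,"dy":0.116,"dz":0,"twist":0,"grip":-0.6}]'
python3 -m crank '[{"dx":-0.022,"dy":0.024,"dz":0,"twist":0,"grip":-0.6},{"dx":-0.044,"dy":0.048,"dz":0,"twist":0,"grip":-0.6},{"dx":-0.066,"dy":0.072,"dz":0,"twist":0,"grip":-0.6},{"dx":-0.088,"dy":0.096,"dz":0,"twist":0,"grip":-0.6},{"dx":-0.109,"dy":0.12,"dz":0,"twist":0,"grip":-0.6}]'
python3 -m crank '[{"dx":0,"dy":0,"dz":0,"twist":0,"grip":-0.6},{"dx":0,"dy":0,"dz":0,"twist":0,"grip":-0.6},{"dx":0,"dy":0,"dz":0,"twist":0,"grip":-0.6},{"dx":0,"dy":0,"dz":0,"twist":0,"grip":-0.6},{"dx":0,"dy":0,"dz":0,"twist":0,"grip":-0.6}]'
```

```text
t: 20.23
eef_pos: [0.6119, 0.0023, 0.2079]
ee_rot: [-3.139, 0.001, -1.482]
force: [-0.2, 1.6, -2.0]
width: 0.0237
gripper_force: 6.0
t: 20.65
eef_pos: [0.4997, 0.1197, 0.2066]
ee_rot: [-3.141, 0.001, -1.481]
force: [0.0, 1.4, -1.5]
width: 0.0236
gripper_force: 6.0
t: 21.07
eef_pos: [0.3906, 0.2398, 0.2068]
ee_rot: [-3.141, 0.001, -1.481]
force: [1.0, 1.1, 0.0]
width: 0.024
gripper_force: 6.0
t: 21.48
eef_pos: [0.3923, 0.2383, 0.206]
ee_rot: [3.141, -0.0, -1.482]
force: [0.3, -0.4, -1.6]
width: 0.0238
gripper_force: 6.0
```

```bash
python3 -m crank '[{"dx":-0.0007,"dy":0.003,"dz":-0.017,"twist":0,"grip":-0.6},{"dx":-0.0014,"dy":0.0057,"dz":-0.034,"twist":0,"grip":-0.6},{"dx":-0.0014,"dy":0.0057,"dz":-0.034,"twist":0,"grip":-0.6},{"dx":-0.0014,"dy":0.0057,"dz":-0.034,"twist":0,"grip":-0.6},{"dx":-0.0014,"dy":0.0057,"dz":-0.034,"twist":0,"grip":-0.6}]'
python3 -m crank '[{"dx":-0.0008,"dy":0.008,"dz":-0.011,"twist":0,"grip":-0.6},{"dx":-0.0015,"dy":0.015,"dz":-0.0215,"twist":0,"grip":-0.6},{"dx":-0.0022,"dy":0.0225,"dz":-0.032,"twist":0,"grip":-0.6},{"dx":-0.003,"dy":0.03,"dz":-0.043,"twist":0,"grip":-0.6},{"dx":-0.003,"dy":0.03,"dz":-0.043,"twist":0,"grip":-0.6}]' 4
python3 - <<'E'
from h import *
s=arm.get_state();print(s["eef_pos"],s["force"],s["moment"])
crop("scene","p7",360,150,120,120,5,pen(35.5,.122,(0,.03,.035)))
E
```

```text
t: 21.9
eef_pos: [0.391, 0.2445, 0.1726]
ee_rot: [-3.141, -0.0, -1.481]
force: [-0.3, 0.5, -0.8]
width: 0.0235
gripper_force: 6.0
t: 22.32
eef_pos: [0.3873, 0.2751, 0.1283]
ee_rot: [3.141, -0.001, -1.48]
force: [0.1, -0.9, -1.3]
width: 0.0242
gripper_force: 4.0
[0.3873 0.2751 0.1283] [ 0.0775 -0.9084 -1.2746] [ 0.0215 -0.0021 -0.0236]
```

View pics/p7.png

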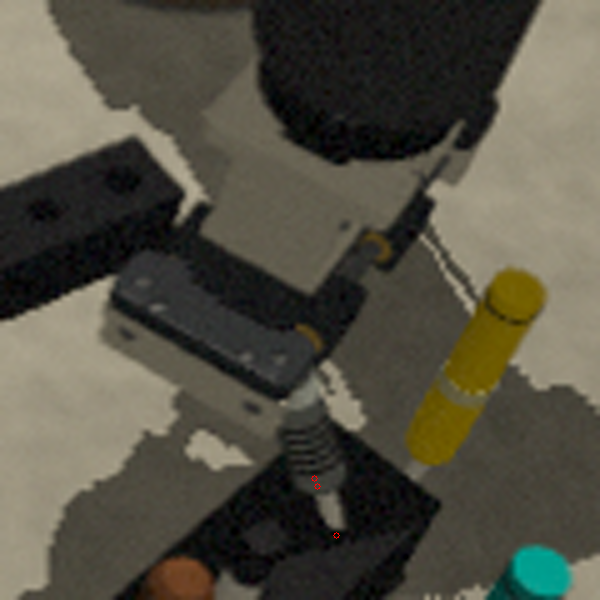

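The nose is in the well mouth, with the predicted tip at (336,535) and the observed one about (340,528). I'll bring the tester upright against the far wall of the well.

```bash
python3 -m crank '[{"dx":-0.0005,"dy":0.006,"dz":0.0035,"twist":0,"grip":-0.6},{"dx":-0.0011,"dy":0.0119,"dz":0.0071,"twist":0,"grip":-0.6},{"dx":-0.0015,"dy":0.0166,"dz":0.0097,"twist":0,"grip":-0.6},{"dx":-0.0019,"dy":0.0213,"dz":0.012,"twist":0,"grip":-0.6},{"dx":-0.0028,"dy":0.0312,"dz":0.016,"twist":0,"grip":-0.6}]'
python3 -c "
from h import *
s=arm.get_state();print(s['force'],s['moment'])"
python3 -m crank '[{"dx":-0.0009,"dy":0.0101,"dz":0.0032,"twist":0,"grip":-0.6},{"dx":-0.0018,"dy":0.0205,"dz":0.0055,"twist":0,"grip":-0.6},{"dx":-0.0028,"dy":0.0311,"dz":0.0069,"twist":0,"grip":-0.6},{"dx":-0.0032,"dy":0.0364,"dz":0.0073,"twist":0,"grip":-0.6},{"dx":-0.0037,"dy":0.0417,"dz":0.0074,"twist":0,"grip":-0.6}]'
python3 -m crank '[{"dx":0,"dy":0,"dz":0,"twist":0,"grip":-0.6},{"dx":0,"dy":0,"dz":0,"twist":0,"grip":-0.6},{"dx":0.0005,"dy":-0.004,"dz":0,"twist":0,"grip":-0.6},{"dx":0.001,"dy":-0.008,"dz":0,"twist":0,"grip":-0.6},{"dx":0.001,"dy":-0.0115,"dz":0,"twist":0,"grip":-0.6}]'
python3 - <<'E'
from h import *
s=arm.get_state();print(s["eef_pos"],s["force"],s["moment"])
crop("scene","p8",360,150,120,120,5,pen(0,.122,(0,.03,.035)))
E
```

```text
t: 22.78
eef_pos: [0.3844, 0.306, 0.1456]
ee_rot: [-3.141, 0.0, -1.481]
force: [-0.1, -0.8, -2.0]
width: 0.0237
gripper_force: 4.0
[-0.1162 -0.847  -2.0319] [-0.2323 -0.0422 -0.0036]
t: 23.2
eef_pos: [0.3807, 0.3486, 0.1523]
ee_rot: [3.141, -0.0, -1.48]
force: [0.2, -0.3, -0.8]
width: 0.0238
gripper_force: 4.0
t: 23.62
eef_pos: [0.3819, 0.3353, 0.1523]
ee_rot: [3.141, -0.0, -1.481]
force: [0.9, -0.6, -1.1]
width: 0.024
gripper_force: 4.0
[0.3819 0.3353 0.1523] [ 0.8985 -0.622  -1.1062] [ 0.0506 -0.0235 -0.0035]
```

```bash
python3 -m crank '[{"dx":0.001,"dy":0.0012,"dz":0,"twist":0,"grip":-0.6},{"dx":0.001,"dy":0.0012,"dz":-0.003,"twist":0,"grip":-0.6},{"dx":0.001,"dy":0.0012,"dz":-0.006,"twist":0,"grip":-0.6},{"dx":0.001,"dy":0.0012,"dz":-0.009,"twist":0,"grip":-0.6},{"dx":0.001,"dy":0.0012,"dz":-0.011,"twist":0,"grip":-0.6}]' 3
python3 -m crank '[{"dx":0,"dy":0,"dz":-0.001,"twist":0,"grip":-0.6},{"dx":0,"dy":0,"dz":-0.002,"twist":0,"grip":-0.6},{"dx":0,"dy":0,"dz":-0.003,"twist":0,"grip":-0.6},{"dx":0,"dy":0,"dz":-0.004,"twist":0,"grip":-0.6},{"dx":0,"dy":0,"dz":-0.005,"twist":0,"grip":-0.6}]'
python3 -m crank '[{"dx":0,"dy":0,"dz":-0.001,"twist":0,"grip":-0.6},{"dx":0,"dy":0,"dz":-0.002,"twist":0,"grip":-0.6},{"dx":0,"dy":0,"dz":-0.003,"twist":0,"grip":-0.6},{"dx":0,"dy":0,"dz":-0.004,"twist":0,"grip":-0.6},{"dx":0,"dy":0,"dz":-0.005,"twist":0,"grip":-0.6}]'
python3 -c "
from h import *
s=arm.get_state();print(s['force'],s['moment'])"
```

```text
t: 24.08
eef_pos: [0.3827, 0.3372, 0.1408]
ee_rot: [3.141, -0.0, -1.48]
force: [0.2, -0.0, -0.8]
width: 0.0241
gripper_force: 3.0
t: 24.5
eef_pos: [0.3829, 0.3374, 0.1363]
ee_rot: [-3.142, 0.0, -1.48]
force: [0.1, 0.3, -0.3]
width: 0.0241
gripper_force: 3.0
t: 24.92
eef_pos: [0.3829, 0.3373, 0.1313]
ee_rot: [-3.142, 0.0, -1.48]
force: [0.3, 0.6, -1.7]
width: 0.0241
gripper_force: 3.0
[ 0.2976  0.627  -1.7268] [ 0.0677 -0.0189 -0.0133]
```

```bash
python3 -m crank '[{"dx":0,"dy":0,"dz":-0.003,"twist":0,"grip":-0.6},{"dx":0,"dy":0,"dz":-0.006,"twist":0,"grip":-0.6},{"dx":0,"dy":0,"dz":-0.009,"twist":0,"grip":-0.6},{"dx":0,"dy":0,"dz":-0.012,"twist":0,"grip":-0.6},{"dx":0,"dy":0,"dz":-0.015,"twist":0,"grip":-0.6}]'
python3 -m crank '[{"dx":0,"dy":0,"dz":-0.001,"twist":0,"grip":-0.6},{"dx":0,"dy":0,"dz":-0.002,"twist":0,"grip":-0.6},{"dx":0,"dy":0,"dz":-0.003,"twist":0,"grip":-0.6},{"dx":0,"dy":0,"dz":-0.004,"twist":0,"grip":-0.6},{"dx":0,"dy":0,"dz":-0.005,"twist":0,"grip":-0.6}]'
python3 -c "
from h import *
s=arm.get_state();print(s['force'],s['moment'])"
```

```text
t: 25.33
eef_pos: [0.3828, 0.3373, 0.1159]
ee_rot: [3.141, -0.0, -1.48]
force: [0.3, 0.5, -0.8]
width: 0.0238
gripper_force: 3.0
t: 25.75
eef_pos: [0.3829, 0.3374, 0.1114]
ee_rot: [-3.141, 0.0, -1.48]
force: [0.2, -0.1, -0.7]
width: 0.024
gripper_force: 3.0
[ 0.2446 -0.1435 -0.7129] [ 0.1028 -0.0314  0.0332]
```

```bash
python3 -m crank '[{"dx":0,"dy":0,"dz":-0.0004,"twist":0,"grip":-0.6},{"dx":0,"dy":0,"dz":-0.0008,"twist":0,"grip":-0.6},{"dx":0,"dy":0,"dz":-0.0012,"twist":0,"grip":-0.6},{"dx":0,"dy":0,"dz":-0.0016,"twist":0,"grip":-0.6},{"dx":0,"dy":0,"dz":-0.002,"twist":0,"grip":-0.6}]'
python3 -m crank '[{"dx":0,"dy":0,"dz":-0.0004,"twist":0,"grip":-0.6},{"dx":0,"dy":0,"dz":-0.0008,"twist":0,"grip":-0.6},{"dx":0,"dy":0,"dz":-0.0012,"twist":0,"grip":-0.6},{"dx":0,"dy":0,"dz":-0.0016,"twist":0,"grip":-0.6},{"dx":0,"dy":0,"dz":-0.002,"twist":0,"grip":-0.6}]'
python3 -c "
from h import *
s=arm.get_state();print(s['force'],s['moment'])"
```

```text
t: 26.17
eef_pos: [0.383, 0.3375, 0.1096]
ee_rot: [-3.141, 0.0, -1.48]
force: [-0.1, 0.1, 2.8]
width: 0.0237
gripper_force: 3.0
t: 26.58
eef_pos: [0.383, 0.3375, 0.1075]
ee_rot: [-3.141, 0.0, -1.48]
force: [-0.8, 0.8, 3.7]
width: 0.0237
gripper_force: 3.0
[-0.7645  0.8402  3.6913] [0.0932 0.1571 0.0007]
```

Floor contact at about 0.110 with 3 N, so the tester is seated. I'll release and withdraw.

```bash
python3 -m crank '[{"dx":0,"dy":0,"dz":0,"twist":0,"grip":-0.2},{"dx":0,"dy":0,"dz":0,"twist":0,"grip":0.1},{"dx":0,"dy":0,"dz":0,"twist":0,"grip":0.1},{"dx":0,"dy":0,"dz":0,"twist":0,"grip":0.1},{"dx":0,"dy":0,"dz":0,"twist":0,"grip":0.1}]'
python3 -m crank '[{"dx":0,"dy":0,"dz":0.015,"twist":0,"grip":0.1},{"dx":0,"dy":0,"dz":0.04,"twist":0,"grip":0.1},{"dx":0,"dy":0,"dz":0.075,"twist":0,"grip":0.1},{"dx":0,"dy":0,"dz":0.11,"twist":0,"grip":0.1},{"dx":0,"dy":0,"dz":0.14,"twist":0,"grip":0.1}]'
python3 -m crank '[{"dx":-0.01,"dy":-0.04,"dz":0,"twist":0,"grip":0.1},{"dx":-0.02,"dy":-0.08,"dz":0,"twist":0,"grip":0.1},{"dx":-0.02,"dy":-0.12,"dz":0,"twist":0,"grip":0.1},{"dx":-0.02,"dy":-0.16,"dz":0,"twist":0,"grip":0.1},{"dx":-0.02,"dy":-0.2,"dz":0,"twist":0,"grip":0.1}]'
python3 - <<'E'
from h import *
# compare with the picture taken at the start (saved enlarged): where did anything change?
for n in("scene","top"):
    f=cv2.resize(arm.grab_frame(n)[:,:,::-1],(800,600),interpolation=cv2.INTER_CUBIC);o=cv2.imread(f"pics/{n}0.png")
    P=np.array([[.3825,.337,.166],[.4605,.042,.0668],[.4516,.330,.113],[.516,.325,.15]]);q=(w2pix(n,P)+.5)*800/560
    for a,(u,v) in zip(("tester top","rocker","marker","driver"),q):
        s=np.s_[int(v)-13:int(v)+13,int(u)-13:int(u)+13];print(n,a,(int(u),int(v)),"diff",cv2.absdiff(f[s],o[s]).mean().round(1))
    # tester top location by template from the start picture
    u,v=q[0].astype(int);t=o[v-14:v+14,u-14:u+14];r=cv2.matchTemplate(f[v-40:v+40,u-40:u+40],t,cv2.TM_CCOEFF_NORMED);_,m,_,l=cv2.minMaxLoc(r);print(n,"template",round(m,3),"shift px",np.array(l)-26)
E
```

```text
t: 27.0
eef_pos: [0.3827, 0.3371, 0.1071]
ee_rot: [3.141, -0.0, -1.48]
force: [-0.0, 0.4, 0.2]
width: 0.0471
gripper_force: 0.0
t: 27.42
eef_pos: [0.383, 0.3373, 0.2496]
ee_rot: [-3.141, 0.001, -1.48]
force: [0.6, 0.6, -0.6]
width: 0.0482
gripper_force: 0.0
t: 27.83
eef_pos: [0.3621, 0.1357, 0.2475]
ee_rot: [-3.141, 0.001, -1.479]
force: [0.5, 0.5, 0.8]
width: 0.0488
gripper_force: 0.0
scene tester top (627, 322) diff 40.3
scene rocker (439, 285) diff 7.8
scene marker (588, 367) diff 4.3
scene driver (566, 379) diff 3.7
scene template 0.743 shift px [-16   9]
top tester top (206, 392) diff 17.7
top rocker (398, 341) diff 12.9
top marker (221, 345) diff 2.8
top driver (218, 305) diff 5.0
top template 0.802 shift px [-5  1]
```

```bash
python3 -m crank '[{"dx":0.01,"dy":-0.04,"dz":0.01,"twist":0,"grip":0.1},{"dx":0.02,"dy":-0.08,"dz":0.02,"twist":0,"grip":0.1},{"dx":0.03,"dy":-0.12,"dz":0.03,"twist":0,"grip":0.1},{"dx":0.04,"dy":-0.16,"dz":0.03,"twist":0,"grip":0.1},{"dx":0.05,"dy":-0.2,"dz":0.03,"twist":0,"grip":0.1}]'
python3 - <<'E'
from h import *
def axis(n,im,name):
    u,v=((w2pix(n,[[.382,.337,.125]])+.5)*800/560)[0].astype(int)
    w=im[v-60:v+60,u-60:u+60];h=cv2.cvtColor(w,cv2.COLOR_BGR2HSV);m=((h[...,1]<45)&(h[...,2]>75)).astype(np.uint8)
    k,lab,st,ce=cv2.connectedComponentsWithStats(m)
    print(n,name,[(st[i,:2]+[u-60,v-60],st[i,2:],(ce[i]+[u-60,v-60]).round(1)) for i in range(1,k) if 60<st[i,4]<3000])
for n in("scene","top"):
    f=cv2.resize(arm.grab_frame(n)[:,:,::-1],(800,600),interpolation=cv2.INTER_CUBIC);o=cv2.imread(f"pics/{n}0.png");cv2.imwrite(f"pics/{n}9.png",f)
    axis(n,o,"before");axis(n,f,"after")
    u,v=((w2pix(n,[[.382,.337,.166]])+.5)*800/560)[0].astype(int);t=o[v-10:v+10,u-10:u+10];r=cv2.matchTemplate(f[v-40:v+40,u-40:u+40],t,cv2.TM_CCOEFF_NORMED);_,mm,_,l=cv2.minMaxLoc(r);print("template",round(mm,3),np.array(l)-30)
    d=cv2.absdiff(f,o).max(2);k,lab,st,ce=cv2.connectedComponentsWithStats((d>50).astype(np.uint8));print([tuple(st[i]) for i in range(1,k) if st[i,4]>60])
E
```

```text
t: 28.35
eef_pos: [0.413, -0.0629, 0.2784]
ee_rot: [-3.139, 0.001, -1.479]
force: [2.0, 0.6, 0.1]
width: 0.0483
gripper_force: 0.0
scene before [(array([620, 314]), array([ 18,  15, 176], dtype=int32), array([628.7, 320.9]))]
scene after [(array([622, 317]), array([ 21,  14, 183], dtype=int32), array([634.1, 323.1])), (array([577, 378]), array([10, 11, 62], dtype=int32), array([581. , 383.8]))]
template 0.898 [5 3]
[(np.int32(357), np.int32(0), np.int32(122), np.int32(159), np.int32(9350)), (np.int32(602), np.int32(0), np.int32(60), np.int32(64), np.int32(2154)), (np.int32(607), np.int32(0), np.int32(127), np.int32(161), np.int32(4466)), (np.int32(525), np.int32(70), np.int32(19), np.int32(50), np.int32(362)), (np.int32(531), np.int32(120), np.int32(15), np.int32(20), np.int32(161)), (np.int32(601), np.int32(148), np.int32(199), np.int32(202), np.int32(11235)), (np.int32(513), np.int32(169), np.int32(12), np.int32(9), np.int32(61)), (np.int32(593), np.int32(199), np.int32(41), np.int32(27), np.int32(547)), (np.int32(490), np.int32(204), np.int32(80), np.int32(74), np.int32(2659)), (n
[... 1183 characters left out ...]
, np.int32(9), np.int32(67)), (np.int32(364), np.int32(468), np.int32(28), np.int32(62), np.int32(618)), (np.int32(323), np.int32(512), np.int32(59), np.int32(88), np.int32(3244)), (np.int32(209), np.int32(524), np.int32(112), np.int32(38), np.int32(957)), (np.int32(434), np.int32(531), np.int32(16), np.int32(9), np.int32(98)), (np.int32(432), np.int32(538), np.int32(16), np.int32(12), np.int32(108)), (np.int32(0), np.int32(549), np.int32(10), np.int32(35), np.int32(201)), (np.int32(371), np.int32(554), np.int32(9), np.int32(13), np.int32(82)), (np.int32(454), np.int32(555), np.int32(14), np.int32(12), np.int32(131)), (np.int32(398), np.int32(586), np.int32(53), np.int32(13), np.int32(143))]
```

```bash
python3 -m crank '[{"dx":0,"dy":0,"dz":0,"twist":0,"grip":0.1},{"dx":0,"dy":0,"dz":0,"twist":0,"grip":0.1},{"dx":0,"dy":0,"dz":0,"twist":0,"grip":0.1},{"dx":0,"dy":0,"dz":0,"twist":0,"grip":0.1},{"dx":0,"dy":0,"dz":0,"twist":0,"grip":0.1}]'
python3 -c "
from station import arm
print(arm.job_done())"
```

```text
t: 28.87
eef_pos: [0.4126, -0.0601, 0.2774]
ee_rot: [-3.141, 0.0, -1.477]
force: [-0.2, 0.3, -1.1]
width: 0.0487
gripper_force: 0.0
the job is handed in; nothing more can be done
None
```

I handed the job in at about 29 s: the strip is switched off, the tester rested on the live hole of sockets 1, 2 and 3 in order (about 5–7 N each, hole positions from the cameras), and it stands tip down in its own well with a slight lean of about 3°.

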